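# Shift the ribbon winder to third speed

### The arm

A 6-joint arm with a two-finger parallel gripper is mounted at the origin on a cart in front of the work surface, level with it; the furniture and walls round the work are solid. World frame = base frame: x ahead of the robot, y to its left, z up, the work surface at z = 0. Lengths are in mm, angles in rad, forces in N, time in s.
With the tool pointing down it reaches from about 400 to 925 mm from the base axis. Payload 12.5 kg.
Tool frame: the origin (TCP) lies midway between the tips of the shut fingers; the grasp point (between the pads) lies env.grasp_offset behind it (env.grasp_offset is the distance from the TCP to the grasp point, in mm); x points along the fingers, y is the direction in which the jaws open and shut, and the axes are right-handed (so a half turn about x gives the same grasp; the last joint's range is limited). The gripper opens to 95 mm and grips with 3 to 60 N. Pads are 20 mm wide; open, the fingers measure 119 mm over their backs; the gripper's body (75 mm by 180 mm) begins 59 mm behind the grasp point.
Start: joints at [1.23, 0.491, 1.559, -0, 1.092, -0.106], TCP at [145.387, 607.873, 214.661] pointing down, gripper open.
Joint ranges: [-3.1, 3.1], [-0.84, 2.19], [0.05, 2.79], [-1.13, 4.28], [0.06, 2.93], [-2.69, 2.69]. Speed limits (rad/s): [2.22, 2.22, 2.79, 3.14, 3.14, 3.14].

### API

Orientations are given as [roll, pitch, yaw] about the fixed x, y, z axes, in that order (R = Rz(yaw) Ry(pitch) Rx(roll)).
In Python, from cell import env gives the robot as it stands.
- The arm moves only by the tool apply_moves, never from a script. Its arguments are lists of equal length, an entry for each row: "offset": the shift along the world's x, y, z in units of 25 mm (1.0 is 25 mm), a list of three; "yaw": the turn about the world's z in units of 6 degrees (1.0 is 6 degrees); "jaw": the closure, from -1 (fully open) to 1 (shut), so that 0 is half open. A call has 1 to 20 rows; each row is the pose to reach, as a shift and turn from the pose measured when the call began; what a row does not reach only later rows make up. A row lasts 1/8 s, in which the tool goes at most 62.5 mm and 10.7 degrees, less where a joint would pass 70% of its speed; a pose out of reach is approached as far as the arm can. A call with a gripper value outside its range is refused whole. The fingers move at their own pace and stop on an object; the grip force is fixed at half the most. Time passes only in rows, so rows that repeat a pose let the fingers close. It gives the time, the measured TCP pose, the force and the opening at its end, in the units of the state.
- env.state(): the state, without advancing time (a new reading comes with each control period).
- env.read_camera(name): name is "side" or "top"; returns a dict with "frame" (420x560x3 uint8, red, green, blue), "fx", "fy", "cx", "cy" (pixels), "distortion" ([k1, k2, p1, p2, k3] as OpenCV has them; the pictures are not rectified), "xyz" and "rotation" of the camera in the world. Camera axes: x right, y down, z forward; pixel columns grow to the right and rows downward; lengths in mm; the calibration is good to about 2 mm. A picture is of the moment at which its call begins. There is no depth.
- env.job_done(): hands the job in, once; it reports no verdict.
The state is a dict: "t": time; "joints": joint angles; "qvel": joint speeds; "tau": joint torques, N m; "eef_pos": TCP position; "tcp_rot": TCP orientation; "ft_force": force on the tool from outside, world axes, zero at the start; "moment": the same for the moment, N m; "opening": opening from 0.0 (shut) to 1.0 (fully open).
Only numpy, scipy, OpenCV 4.12 (cv2) and the standard library are available. Lean on these libraries where they do the work, as an engineer would, in place of code of your own. Each camera call takes 0.05 s, during which the arm holds its last target.

### The job

Set the ribbon winder to its third speed: with your fingertips push the black-knobbed lever out of slot two (near left), along the cross channel and into slot three (the far middle one, three studs) until it is fully home, without running it into any other slot on the way. Only push the lever, without gripping or forcing it, leave the sweets and other goods around the winder where they are, and take your hand away at the end.

Things in the scene. Friction and masses are not known exactly. Their poses are not given: they have to be found in the camera images.
- winder: grey table-top ribbon winder, housing 150 (x) x 170 (y) x 80 mm high, fixed; a white reel sticks out of its left (+y) side to y=+146, a motor bulge out of its right side to y=-104. Origin: centre of its underside, on the table; x points away from the robot (turned up to 17 degrees), y left, z up. Its top carries a level steel gate plate 104x104 mm with the speed lever
- gate_centre (a point): centre of the gate plate's upper face, 86 mm above the table, over the winder's origin. A cross channel 18 mm wide runs through it along y, +-30 long; six slots 14 mm wide open from it along x, at y=+23, 0, -23, ending at x=+-30. Small studs beyond each end count the slots: far row 1, 3, 5 from left to right, near row 2, 4, 6. The teeth between slots are 9 mm wide with rounded tips
- slot_three_end (a point): far end of slot three (the far middle slot) on the gate plate's upper face, 30 mm beyond gate_centre along the winder's x
- across (a joint): sideways tilt of the lever, rad: 0 = middle column (slots 3, 4), +0.40 = right column (-y of the winder; slots 5, 6), -0.40 = left column (slots 1, 2); stops at both ends. About 2 N at the knob moves it; it stays where it is left, no spring
- fore (a joint): tilt of the lever away from the robot (+x of the winder), rad: 0 = in the cross channel, +0.38 = fully home in a far slot, -0.38 = fully home in a near slot (start: -0.30 to -0.38); stops at both ends. About 2 N at the knob, stays where left. It can cross between columns only within about 0.07 of 0; the rounded teeth guide it a little beyond
- knob (a point): centre of the black ball knob, 32 mm across, on the lever, a steel rod 10 mm thick. With both tilts 0 it is over the winder's origin, 150 mm above the table; at full tilt it is 44 to 47 mm off along x or y and 8 to 18 mm lower. In the winder's frame knob = lever_pivot + 120 mm * (sin(fore), -sin(across)*cos(fore), cos(across)*cos(fore)). It starts in slot two, near left
- lever_pivot (a point): the point about which the lever tilts both ways, inside the housing, 30 mm above the table over the winder's origin
- gift_box: white and pink gift box with a red ribbon bow, 63x63x64 mm, a bystander; origin at the centre of its underside
- red_tub: round clear sweet tub with a red lid, 69 across x 97 mm, a bystander; origin at the centre of its underside
- tape_roll: roll of brown tape lying flat, 94 across x 48 mm, a bystander; origin at the centre of its underside
- mint_tin: flat round red-topped mint tin, 67 across x 23 mm, a bystander; origin at the centre of its underside
- choc_bar: wrapped chocolate bar lying flat, 38x115x17 mm, a bystander; origin at the centre of its underside
- lollipop: red and white lollipop lying flat, 135x45x13 mm, a bystander; origin at the centre of its underside
- square_box: small green box of sweets, 62x62x50 mm, a bystander; origin at the centre of its underside

How it is judged (in metres and radians):
On the way:
1. the lever is out of slot two, in the cross channel (value of joint fore between -0.12 and 0.12 rad), for 0.05 s.
At the end, for the whole second after the job is handed in: The lever rests in slot three: fore tilt above 0.32 rad (fully home is 0.38), sideways tilt within 0.10 rad of 0, not moving (value of joint fore above 0.32 rad and value of joint across between -0.1 and 0.1 rad and velocity of joint fore between -0.05 and 0.05 rad/s and velocity of joint across between -0.05 and 0.05 rad/s); the robot touches nothing.
It fails at once if the lever is run into one of the wrong slots (more than two thirds of the way in) ((value of joint fore above 0.26 rad and (value of joint across below -0.2 rad or value of joint across above 0.2 rad)) or (value of joint fore below -0.26 rad and value of joint across above -0.2 rad)).
It fails at once if the lever is gripped or forced (the fingers press on the winder or its lever with more than 33 N) (contact force between winder and the fingers above 33 N).
It fails at once if a bystander is lifted by more than 15 mm (height (world z) of any of gift_box, red_tub, tape_roll, mint_tin, choc_bar, lollipop, square_box above 0.015 m).
It fails at once if a bystander is moved by more than 25 mm (distance of any of gift_box, red_tub, tape_roll, mint_tin, choc_bar, lollipop, square_box from where it was at the start of the episode above 0.025 m).
It also fails if it takes over 51 s, if anything falls off the work surface, if the arm or the gripper's body presses on something with over 40 N, if the wrist force passes 120 N, or if a joint passes its speed limit or range.

## Working session

There is one attempt and no reset: what is moved stays moved. The work goes in short steps, Python scripts to look and compute and a tool call to move; the robot and the scene stay as the last step left them, time stands still between calls to the robot, and variables do not carry over. Pictures are saved under pics/ and viewed, and the job is handed in when it is done.

Besides the shell and the picture viewer there is one more tool, called after "Call:" as name(argument=value, ...) on one line, values as JSON. apply_moves: Moves the arm, as the interface text tells. Its arguments: {"type":"object","properties":{"offset":{"type":"array"},"yaw":{"type":"array"},"jaw":{"type":"array"}},"required":["offset","yaw","jaw"]}

```bash
mkdir -p pics; cat > h.py <<'E'
import numpy as np, cv2
from cell import env
def cam(n,save=None):
    c=env.read_camera(n)
    c['K']=np.array([[c['fx'],0,c['cx']],[0,c['fy'],c['cy']],[0,0,1]],float)
    c['d']=np.array(c['distortion'],float); c['R']=np.array(c['rotation'],float); c['p']=np.array(c['xyz'],float)
    if c['R'].shape!=(3,3): print('rot',c['R'])
    if save: cv2.imwrite('pics/'+save,c['frame'][:,:,::-1])
    return c
def ray(c,uv):
    u=cv2.undistortPoints(np.array([[uv]],float),c['K'],c['d'])[0,0]
    v=c['R']@np.array([u[0],u[1],1]); return v/np.linalg.norm(v)
def plane(c,uv,z):
    v=ray(c,uv); return c['p']+v*(z-c['p'][2])/v[2]
def tri(c1,u1,c2,u2):
    A=np.zeros((3,3));b=np.zeros(3)
    for c,u in((c1,u1),(c2,u2)):
        v=ray(c,u);M=np.eye(3)-np.outer(v,v);A+=M;b+=M@c['p']
    return np.linalg.solve(A,b)
def proj(c,P):
    r=cv2.Rodrigues(c['R'].T)[0]; t=-c['R'].T@c['p']
    return cv2.projectPoints(np.array([P],float),r,t,c['K'],c['d'])[0][0,0]
E
python3 - <<'E'
from h import *
for n in('side','top'):
    c=cam(n,n+'1.png'); print(n,c['p'],c['R'].round(3).tolist(),c['fx'])
print(env.state(),env.grasp_offset)
E
```

```text
rot [-2.21469332 -0.01185259 -0.28431144]
side [  139.23978043 -1188.15414161  1047.98498078] [-2.215, -0.012, -0.284] 506.40587531287247
rot [-2.94392319 -0.01955442 -1.57554148]
top [ 160.87071371   13.23457383 1635.37604581] [-2.944, -0.02, -1.576] 399.0702360364963
{'t': 0.1, 'joints': array([ 1.23042402e+00,  4.91522232e-01,  1.55934535e+00, -3.12688695e-05,
        1.09169815e+00, -1.05560203e-01]), 'qvel': array([ 8.37248668e-05, -1.03722571e-04, -4.82272901e-04,  2.53593812e-03,
        9.72609177e-04, -4.32064506e-04]), 'tau': array([ 2.18659952e-03, -6.13616395e+01, -2.58605701e+01,  6.93944888e-02,
        4.70037991e-02, -6.31475791e-05]), 'eef_pos': array([145.30887616, 607.67493527, 214.12078559]), 'tcp_rot': array([-1.6478627 ,  1.56982285, -1.88266038]), 'ft_force': array([ 0.73756413, -0.15767279,  0.23853055]), 'moment': array([ 0.00037003, -0.0069538 , -0.02298364]), 'opening': 0.998753719990494} 18.8
```

```bash
sed -i "s/c\['R'\]=np.array(c\['rotation'\],float)/c['R']=Rotation.from_euler('xyz',c['rotation']).as_matrix()/; 1i from scipy.spatial.transform import Rotation" h.py
python3 - <<'E'
import cv2
for n in('side','top'):
    i=cv2.imread(f'pics/{n}1.png'); cv2.imwrite(f'pics/{n}1b.png',cv2.resize(i,(800,600),interpolation=cv2.INTER_CUBIC))
E
```

```text
(no output)
```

View pics/side1.png

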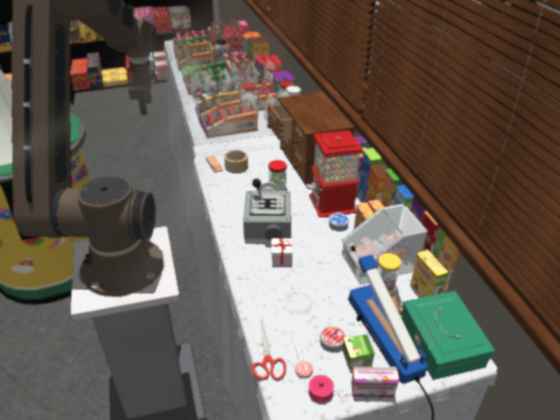

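View pics/top1.png

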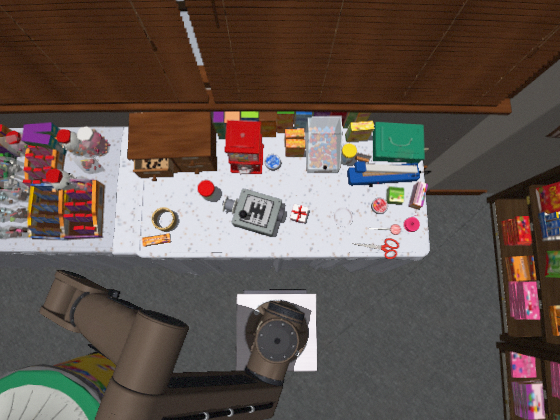

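The winder is at about (268,213) in the side view and (257,212) in the top view. I'll zoom in on both.

```bash

python3 - <<'E'
import cv2
i=cv2.imread('pics/side1.png')[150:275,210:335]; a=cv2.resize(i,(500,500),interpolation=cv2.INTER_CUBIC)
cv2.imwrite('pics/z_side.png',a)
i=cv2.imread('pics/top1.png')[165:255,190:315]; cv2.imwrite('pics/z_top.png',cv2.resize(i,(750,540),interpolation=cv2.INTER_CUBIC))
E
```

```text
(no output)
```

View pics/z_side.png

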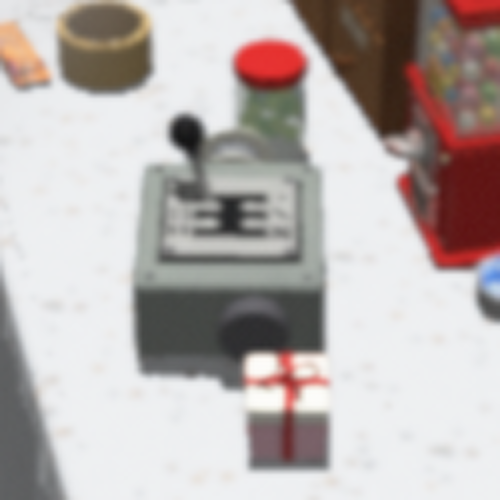

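View pics/z_top.png

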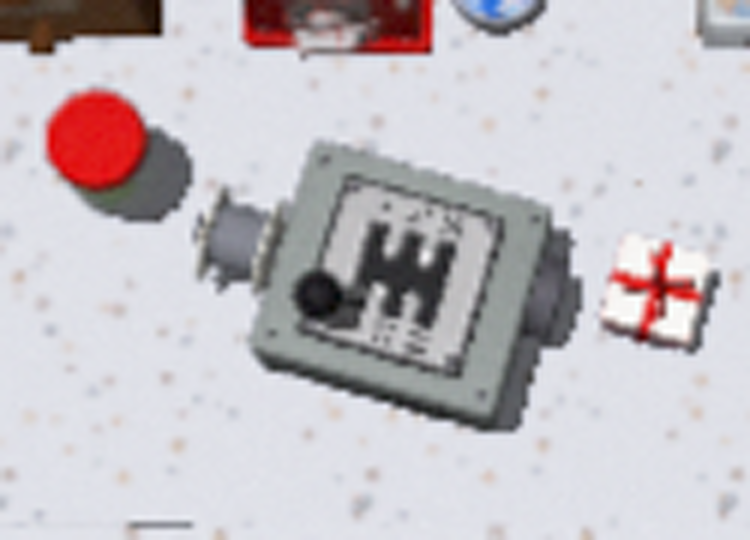

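```bash
cat > m.py <<'E'
from h import *
s=cam('side');t=cam('top')
zs=lambda a,b:(210+a/4-.375,150+b/4-.375)
zt=lambda a,b:(190+a/6-.42,165+b/6-.42)
def four(c,L,z):
    P=np.array([plane(c,u,z) for u in L]); # far-left, far-right, near-right, near-left
    ctr=P.mean(0); ex=(P[0]+P[1]-P[2]-P[3]); ey=(P[0]+P[3]-P[1]-P[2])
    print(ctr.round(1),'yawx',np.degrees(np.arctan2(ex[1],ex[0])).round(1),'yawy',np.degrees(np.arctan2(-ey[0],ey[1])).round(1),np.linalg.norm(ex[:2])/2,np.linalg.norm(ey[:2])/2)
    return ctr
four(t,[zt(345,178),zt(502,218),zt(460,375),zt(303,330)],86)
four(t,[zt(323,158),zt(537,218),zt(483,395),zt(270,333)],80)
K=tri(s,zs(187,132),t,zt(320,294)); print('knob',K,proj(s,K),zs(187,132),proj(t,K),zt(320,294))
E
python3 m.py
python3 - <<'E'
from h import *
# automatic plate mask top
c=cam('top');f=c['frame'][175:235,225:285].astype(int)
hsv=cv2.cvtColor(c['frame'],cv2.COLOR_RGB2HSV)
g=cv2.inRange(hsv,(35,18,60),(100,90,210)); 
n,l,st,ce=cv2.connectedComponentsWithStats(g)
for i in range(1,n):
    if st[i,4]>300: print(st[i],ce[i])
# black knob
for n_,roi in(('top',(200,230,235,255)),('side',(170,200,245,270))):
    c=cam(n_);a,b,x,y=roi;v=c['frame'][a:b,x:y].max(2);m=(v<60)
    k,l,st,ce=cv2.connectedComponentsWithStats(m.astype('uint8'))
    for i in range(1,k):
        if st[i,4]>8: print(n_,st[i]+[x,a,0,0,0],ce[i]+[x,a])
E
```

```text
[472.6  76.7  86. ] yawx -14.5 yawy -15.4 107.3621804951831 107.59715190499087
[473.4  76.4  80. ] yawx -16.2 yawy -16.3 123.76720265496881 147.5006740146585
knob [450.63655402 126.85577467 137.56096203] [256.10093191 182.69168678] (256.375, 182.625) [242.93885195 213.34420467] (242.91333333333336, 213.58)
top [250 203   5  10  27] [252.14814815 208.33333333]
top [239 210  12   8  49] [243.26530612 214.10204082]
side [253 180   7   9  40] [256.5  183.45]
```

```bash
cat >> h.py <<'E'
YAW=np.radians(-15.8); C=np.array([473,76.5])
ex=np.array([np.cos(YAW),np.sin(YAW)]); ey=np.array([-ex[1],ex[0]])
def W(a,b): return C+a*ex+b*ey
def L(p): d=np.array(p[:2])-C; return np.array([d@ex,d@ey])
def st():
    s=env.state(); R=Rotation.from_euler('xyz',s['tcp_rot']).as_matrix()
    print('t',s['t'],'eef',s['eef_pos'].round(1),'local',L(s['eef_pos']).round(1),'jawdeg',np.degrees(np.arctan2(R[1,1],R[0,1])).round(1),'appr',R[:,0].round(3),'F',s['ft_force'].round(2),'op',s['opening']); return s
def to(a,b,z):
    e=env.state()['eef_pos']; w=W(a,b); print((a,b,z),'offset',((np.array([w[0],w[1],z])-e)/25).round(2))
E
python3 -c "
from h import *
st(); to(-85,45,214); to(-85,45,125)"
```

```text
t 0.35 eef [145.4 607.8 214.5] local [-459.9  422. ] jawdeg 76.5 appr [-0. -0. -1.] F [0.62 0.6  0.21] op 1.003473387632362
(-85, 45, 214) offset [ 10.32 -18.59  -0.02]
(-85, 45, 125) offset [ 10.32 -18.59  -3.58]
```

Call:
apply_moves(offset=[[2,-3.7,0],[4,-7.4,0],[6,-11.1,0],[8,-14.8,0],[9.5,-17.2,0],[10.3,-18.6,0],[10.3,-18.6,0],[10.3,-18.6,0],[10.3,-18.6,0],[10.3,-18.6,0],[10.3,-18.6,0],[10.3,-18.6,0],[10.3,-18.6,0]], yaw=[-0.1,-0.2,-0.3,-0.38,-0.38,-0.38,-0.38,-0.38,-0.38,-0.38,-0.38,-0.38,-0.38], jaw=[1,1,1,1,1,1,1,1,1,1,1,1,1])

```text
t: 1.98
eef_pos: [402.5, 143.5, 214.6]
tcp_rot: [-1.401, 1.571, -1.675]
ft_force: [0.2, 0.4, 0.2]
opening: 0.003
```

```bash
python3 -c "
from h import *
st(); to(-85,45,125);to(-60,45,125);c=cam('side','side2.png'); cv2.imwrite('pics/side2z.png',cv2.resize(c['frame'][110:260,190:340,::-1],(600,600),interpolation=2))"
```

```text
t 1.975 eef [402.5 143.5 214.6] local [-86.1  45.3] jawdeg 74.4 appr [-0. -0. -1.] F [0.15 0.44 0.23] op 0.003469203976745599
(-85, 45, 125) offset [ 0.04 -0.02 -3.58]
(-60, 45, 125) offset [ 1.   -0.3  -3.58]
```

View pics/side2z.png

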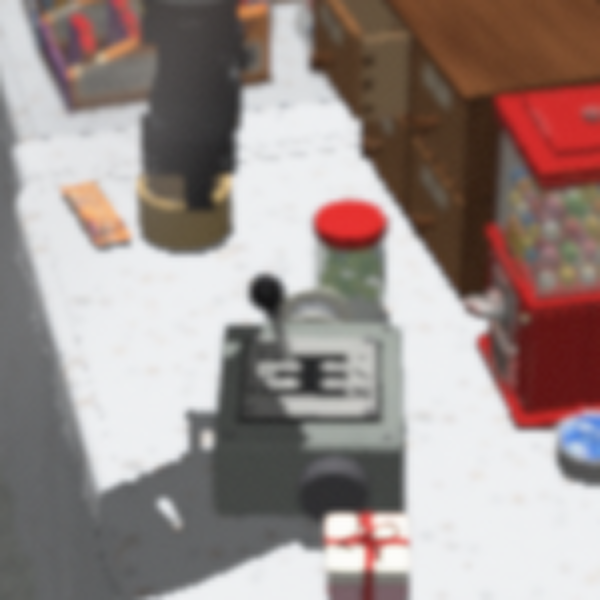

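The closed fingers hang in front of the knob, at about (200,180) in the crop, with the knob at (267,292). Next I descend and start the first push.

Call:
apply_moves(offset=[[0,0,-1.2],[0,0,-2.4],[0,0,-3.58],[0.3,-0.08,-3.58],[0.6,-0.17,-3.58],[0.9,-0.25,-3.58],[1.05,-0.3,-3.58],[1.2,-0.34,-3.58],[1.35,-0.38,-3.58],[1.5,-0.42,-3.58],[1.65,-0.47,-3.58],[1.8,-0.51,-3.58],[1.92,-0.54,-3.58],[1.92,-0.54,-3.58],[1.92,-0.54,-3.58]], yaw=[0,0,0,0,0,0,0,0,0,0,0,0,0,0,0], jaw=[1,1,1,1,1,1,1,1,1,1,1,1,1,1,1])

```text
t: 3.9
eef_pos: [450.7, 129.9, 125.0]
tcp_rot: [-0.263, 1.57, -0.537]
ft_force: [-0.9, -0.2, 0.5]
opening: 0.0
```

```bash
cat > look.py <<'E'
import sys
from h import *
n=sys.argv[1]
st()
s=cam('side'); t=cam('top')
a=cv2.resize(s['frame'][150:250,220:320,::-1],(400,400),interpolation=2)
b=cv2.resize(t['frame'][165:265,205:305,::-1],(400,400),interpolation=2)
cv2.imwrite(f'pics/{n}.png',np.hstack([a,b]))
E
python3 look.py l3
```

```text
t 3.9 eef [450.7 129.9 125. ] local [-36.   45.3] jawdeg 74.3 appr [ 0. -0. -1.] F [-0.88 -0.17  0.45] op 0.0004204821949673286
```

View pics/l3.png

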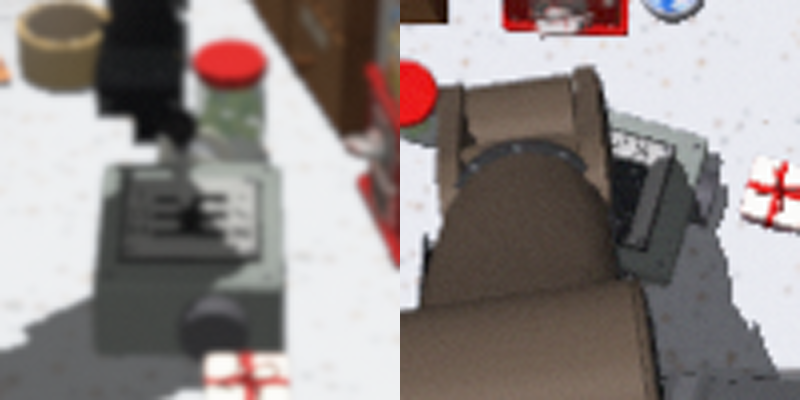

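```bash
cat >> h.py <<'E'
def lever(c,uv):
    v=ray(c,uv); o=c['p']-np.array([*C,30]); b=v@o; D=b*b-(o@o-120**2)
    for sg in(-1,):
        if D<0: D=0
        p=o+v*(-b+sg*np.sqrt(D)); x,y=p[:2]@ex,p[:2]@ey
        f=np.arcsin(x/120); a=-np.arctan2(y,p[2]); print('lever fore %.3f across %.3f'%(f,a),'local',round(x,1),round(y,1),'z',round(p[2]+30,1))
E
python3 - <<'E'
from h import *
c=cam('side')
lever(c,(256.4,182.8))
lever(c,(220+178/4-.4,150+128/4-.4))
# predicted px
for f,a in((-.3,-.4),(-.1,-.4),(0,-.4),(0,0),(.38,0)):
    q=120*np.array([np.sin(f),-np.sin(a)*np.cos(f),np.cos(a)*np.cos(f)]); w=W(q[0],q[1]); print(f,a,proj(c,[w[0],w[1],30+q[2]]))
E
```

```text
lever fore -0.290 across -0.386 local -34.3 43.3 z 136.5
lever fore -0.079 across -0.364 local -9.5 42.5 z 141.8
-0.3 -0.4 [256.06150517 182.80327535]
-0.1 -0.4 [263.359575   181.38269487]
0 -0.4 [267.08588649 181.2169649 ]
0 0 [266.86284405 187.01670508]
0.38 0 [281.05092183 189.33264276]
```

The side view shows the knob at about (264,181.6), so fore is about -0.08. Pushing about 9 mm more.

Call:
apply_moves(offset=[[0.12,-0.03,0],[0.24,-0.07,0],[0.35,-0.1,0],[0.35,-0.1,0],[-0.3,0.08,0],[-0.96,0.27,0],[-0.96,0.27,0]], yaw=[0,0,0,0,0,0,0], jaw=[1,1,1,1,1,1,1])

```text
t: 4.92
eef_pos: [425.2, 137.1, 125.2]
tcp_rot: [-1.884, 1.57, -2.156]
ft_force: [0.8, 0.2, 0.9]
opening: 0.004
```

```bash
python3 look.py l4; python3 -c "
from h import *
to(-60,95,125);to(0,95,125);to(0,80,125)"
```

```text
t 4.925 eef [425.2 137.1 125.2] local [-62.5  45.2] jawdeg 74.4 appr [-0. -0. -1.] F [0.75 0.19 0.94] op 0.0035122715220843198
(-60, 95, 125) offset [ 0.58  1.9  -0.01]
(0, 95, 125) offset [ 2.88  1.24 -0.01]
(0, 80, 125) offset [ 2.72  0.66 -0.01]
```

View pics/l4.png

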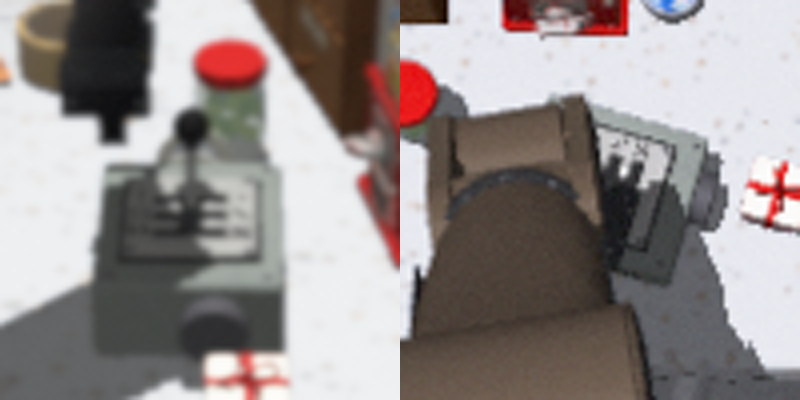

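The knob is at (267.4,181.4), so fore is about 0 and it is in the channel. Now I go round to its left and push right.

Call:
apply_moves(offset=[[0.3,1,0],[0.58,1.9,0],[1.3,1.68,0],[2.1,1.46,0],[2.88,1.24,0],[2.88,1.24,0],[2.72,0.66,0],[2.67,0.48,0],[2.62,0.3,0],[2.57,0.12,0],[2.51,-0.08,0],[2.45,-0.28,0],[2.39,-0.48,0],[2.34,-0.68,0],[2.34,-0.68,0]], yaw=[0,0,0,0,0,0,0,0,0,0,0,0,0,0,0], jaw=[1,1,1,1,1,1,1,1,1,1,1,1,1,1,1])

```text
t: 6.9
eef_pos: [484.9, 119.3, 125.1]
tcp_rot: [-1.156, 1.57, -1.429]
ft_force: [0.7, 0.7, 0.4]
opening: 0.007
```

```bash
python3 look.py l5; python3 -c "
from h import *
to(0,30,125)"
```

```text
t 6.9 eef [484.9 119.3 125.1] local [-0.2 44.4] jawdeg 74.4 appr [ 0.    -0.001 -1.   ] F [0.66 0.66 0.38] op 0.006693908445874356
(0, 30, 125) offset [-0.15 -0.57 -0.  ]
```

View pics/l5.png

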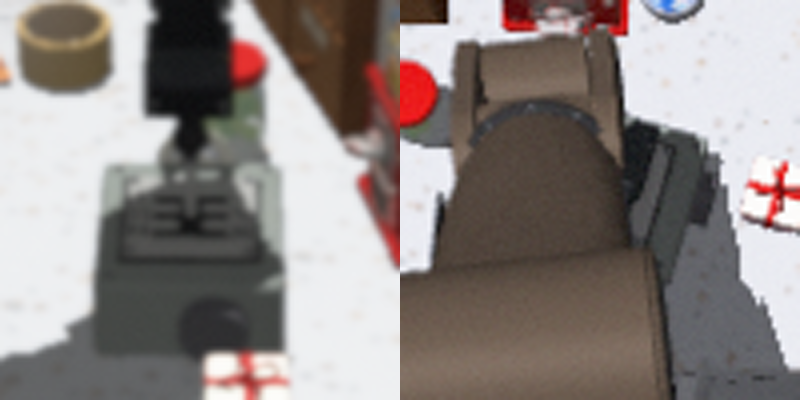

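The knob is at about (266.9,184.6), halfway across, with fore about 0. I'll finish the cross push and back off.

Call:
apply_moves(offset=[[-0.04,-0.15,0],[-0.08,-0.3,0],[-0.12,-0.45,0],[-0.16,-0.58,0],[-0.16,-0.58,0],[0.1,0.3,0],[0.35,1.3,0],[0.35,1.3,0]], yaw=[0,0,0,0,0,0,0,0], jaw=[1,1,1,1,1,1,1,1])

```text
t: 8.0
eef_pos: [493.5, 152.8, 124.7]
tcp_rot: [-1.903, 1.57, -2.174]
ft_force: [0.2, -0.5, -0.4]
opening: 0.0
```

```bash
python3 look.py l6; python3 -c "
from h import *
to(-60,80,125);to(-60,0,125);to(-10,0,125)"
```

```text
t 8.0 eef [493.5 152.8 124.7] local [-1. 79.] jawdeg 74.5 appr [-0.001 -0.001 -1.   ] F [ 0.16 -0.49 -0.44] op 0.00042090285875621297
(-60, 80, 125) offset [-2.24  0.72  0.01]
(-60, 0, 125) offset [-3.12 -2.35  0.01]
(-10, 0, 125) offset [-1.19 -2.9   0.01]
```

View pics/l6.png

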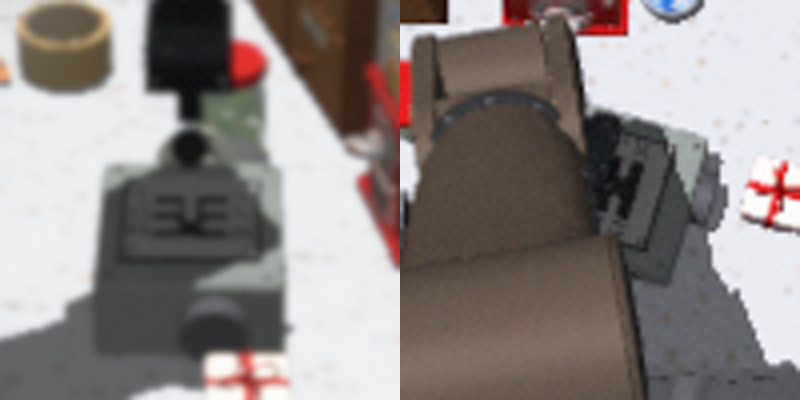

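```bash
python3 - <<'E'
from h import *
c=cam('top')
for a in(-.1,0,.1):
    q=120*np.array([0,-np.sin(a),np.cos(a)]); w=W(*q[:2]); u=proj(c,[*w,30+q[2]]); print(a,u,400+(u[0]-205)*4,(u[1]-165)*4)
print(c['frame'][185:222,246:266].max(2))
cv2.imwrite('pics/t7.png',cv2.resize(np.clip(c['frame'][180:230,240:290,::-1]*2.0,0,255).astype('uint8'),(600,600),interpolation=2))
E
```

```text
-0.1 [253.02153728 206.12827287] 592.0861491049391 164.5130914645448
0 [256.04139665 206.93316224] 604.1655865919417 167.73264896432318
0.1 [259.0764083  207.80348813] 616.3056331906373 171.21395251777972
[[ 96  95  67  42  45 209 219 220 235 239 242 240 241 242 240 242 242 242
  242 241]
 [102 101  72  54  34 217 224 231 238 242 241 242 241 241 243 241 242 242
  241 241]
 [104 108  87  59  34 186 233 240 241 242 240 241 242 242 243 242 242 242
  241 242]
 [104 109 107  66  37 128 223 239 242 241 242 243 242 241 241 241 242 242
  243 243]
 [109 109 113  69  38 109 210 237 240 243 242 242 243 241 241 242 241 242
  242 242]
 [111 110 112  68  37 111 193 235 243 242 241 240 239 241 241 242 241 242
  241 242]
 [115 116 117  72  44  91 169 190 196 213 235 231 235 239 241 241 241 240
  242 242]
 [118 117 119  83  47  90 165 177 136 142 156 167 214 237 242 242 241 240
  242 242]
 [118 118 120  90  53  92 164 126  71  63  64  89 114 166 187 195 214 237
  242 242]
 [124 121 126 110  64  54  83  59  36  30  33  38  40  68 110 162 170 170
  163 210]
 [130 128 128 125  69  30  27  33  29  26  38
[... 1550 characters left out ...]
  22  32
   74  86]
 [ 72  64  62  58  53  48  42  41  32  25  23  60  74  54  37  22  16  34
   76  84]
 [ 72  70  64  55  53  46  40  36  32  14  22  65  79  73  38  25  25  54
   80  81]
 [ 73  67  63  60  52  42  39  40  35  23  38  73  83  57  31  23  35  72
   85  86]
 [ 76  71  64  61  51  47  41  46  39  28  39  76  81  48  26  20  39  77
   85  83]
 [ 76  71  66  62  53  45  43  37  59  72  80  81  74  37  25  26  60  81
   84  85]
 [ 74  75  70  64  57  52  41  37  51  62  85  87  84  69  47  36  75  81
   84  85]
 [ 67  68  70  67  62  54  47  40  45  73  86  84  58  57  73  82  86  85
   84  84]
 [ 69  67  68  65  65  55  49  38  37  77  89  87  80  67  65  71  81  87
   87  86]]
```

View pics/t7.png

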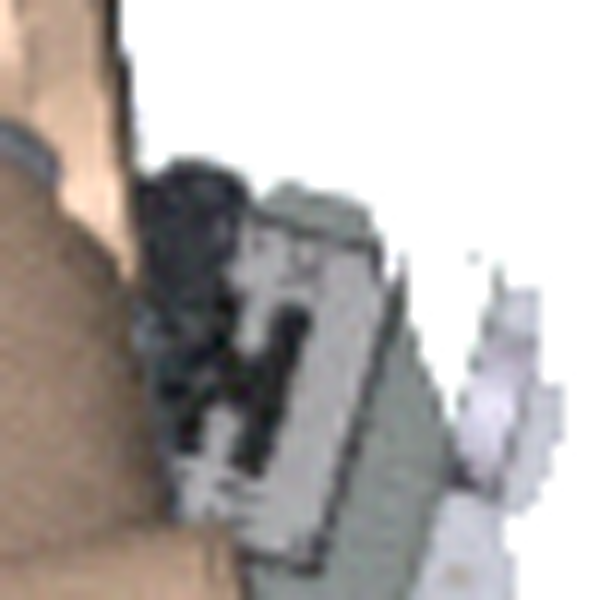

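In the brightened top view the gripper hides the knob. The side view puts it at (266.9,186.9), which matches the predicted middle of the gate. I go round to the near side and begin the last push gently.

Call:
apply_moves(offset=[[-1.1,0.36,0],[-2.24,0.72,0],[-2.7,-0.8,0],[-3.12,-2.35,0],[-3.12,-2.35,0],[-2.5,-2.53,0],[-2.0,-2.67,0],[-1.8,-2.73,0],[-1.65,-2.77,0],[-1.5,-2.81,0],[-1.35,-2.86,0],[-1.2,-2.9,0],[-1.2,-2.9,0]], yaw=[0,0,0,0,0,0,0,0,0,0,0,0,0], jaw=[1,1,1,1,1,1,1,1,1,1,1,1,1])

```text
t: 9.78
eef_pos: [463.5, 78.9, 124.8]
tcp_rot: [-1.876, 1.57, -2.149]
ft_force: [-0.4, 0.0, -0.6]
opening: 0.004
```

```bash
python3 look.py l8; python3 -c "
from h import *
to(5,0,125);to(18,0,125)"
```

```text
t 9.775 eef [463.5  78.9 124.8] local [-9.8 -0.3] jawdeg 74.4 appr [-0.001 -0.001 -1.   ] F [-0.4   0.05 -0.58] op 0.004256660654641099
(5, 0, 125) offset [ 0.58 -0.15  0.01]
(18, 0, 125) offset [ 1.08 -0.29  0.01]
```

View pics/l8.png

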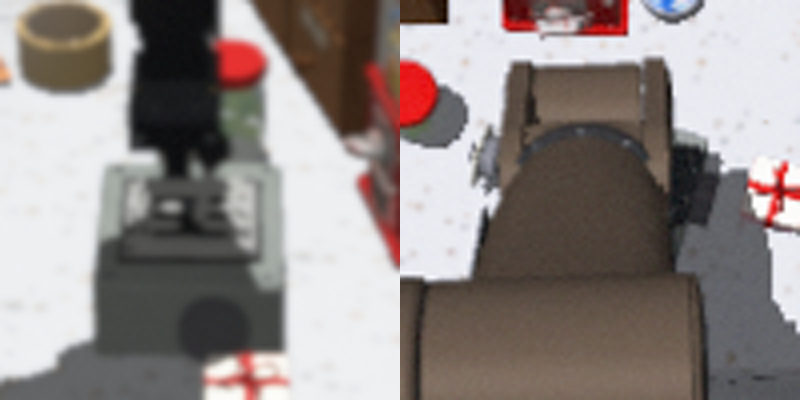

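The knob is now at about (272.6,187), so fore is about 0.14 and it is entering the slot under a low force. I'll continue in slow steps.

Call:
apply_moves(offset=[[0.15,-0.04,0],[0.3,-0.08,0],[0.45,-0.12,0],[0.58,-0.16,0],[0.7,-0.19,0],[0.8,-0.22,0],[0.8,-0.22,0]], yaw=[0,0,0,0,0,0,0], jaw=[1,1,1,1,1,1,1])

```text
t: 10.75
eef_pos: [483.6, 73.4, 124.9]
tcp_rot: [-1.435, 1.57, -1.708]
ft_force: [-0.8, 0.4, -0.7]
opening: 0.001
```

```bash
python3 look.py l9
```

```text
t 10.75 eef [483.6  73.4 124.9] local [11.1 -0.1] jawdeg 74.4 appr [-0.    -0.001 -1.   ] F [-0.76  0.39 -0.68] op 0.0008269531591015623
```

View pics/l9.png

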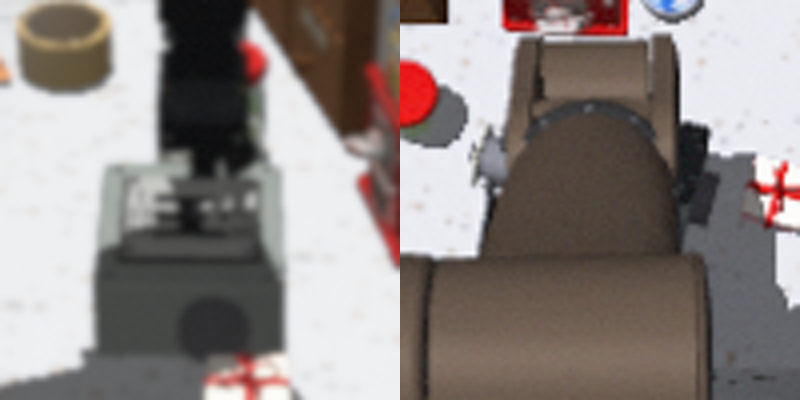

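Call:
apply_moves(offset=[[0.06,-0.017,0],[0.12,-0.034,0],[0.17,-0.05,0],[0.17,-0.05,0]], yaw=[0,0,0,0], jaw=[1,1,1,1])

```text
t: 11.35
eef_pos: [487.9, 72.1, 124.9]
tcp_rot: [-1.149, 1.57, -1.422]
ft_force: [-1.0, -0.2, -0.5]
opening: 0.004
```

Call:
apply_moves(offset=[[0.03,-0.01,0],[0.06,-0.017,0],[0.06,-0.017,0]], yaw=[0,0,0], jaw=[1,1,1])

```text
t: 11.72
eef_pos: [489.4, 71.7, 124.9]
tcp_rot: [-1.077, 1.57, -1.349]
ft_force: [-1.9, -0.2, -1.1]
opening: 0.008
```

Call:
apply_moves(offset=[[0.03,-0.01,0],[0.03,-0.01,0]], yaw=[0,0], jaw=[1,1])

```text
t: 11.98
eef_pos: [490.3, 71.4, 124.9]
tcp_rot: [-0.993, 1.57, -1.266]
ft_force: [-2.0, 0.1, -0.9]
opening: 0.009
```

Call:
apply_moves(offset=[[0.04,-0.01,0],[0.04,-0.01,0]], yaw=[0,0], jaw=[1,1])

```text
t: 12.22
eef_pos: [490.9, 71.2, 124.8]
tcp_rot: [-1.967, 1.57, -2.24]
ft_force: [-5.2, 1.3, -2.0]
opening: 0.003
```

The force rises to 5 N, so the lever is at its end stop. Now I retreat clear of the winder, back and then up and away.

Call:
apply_moves(offset=[[-0.8,0.22,0],[-2,0.57,0],[-2.9,0.82,0],[-2.9,0.82,1],[-2.9,0.82,3],[-2.5,2.5,4],[-3,5,4],[-4,7.5,4],[-5,10,4],[-6,12,4],[-6,12,4],[-6,12,4]], yaw=[0,0,0,0,0,0,0,0,0,0,0,0], jaw=[1,1,1,1,1,1,1,1,1,1,1,1])

```text
t: 13.72
eef_pos: [341.1, 371.4, 224.9]
tcp_rot: [-0.966, 1.57, -1.238]
ft_force: [-0.0, -1.4, -0.4]
opening: 0.004
```

```bash
python3 look.py l10; python3 - <<'E'
from h import *
for n_,roi in(('top',(190,225,240,275)),('side',(175,200,268,295))):
    c=cam(n_);a,b,x,y=roi;m=(c['frame'][a:b,x:y].max(2)<60)
    k,l,st_,ce=cv2.connectedComponentsWithStats(m.astype('uint8'))
    for i in range(1,k):
        if st_[i,4]>8: print(n_,st_[i]+[x,a,0,0,0],ce[i]+[x,a])
    q=120*np.array([np.sin(.38),0,np.cos(.38)]); print(proj(c,[*W(q[0],0),30+q[2]]))
E
```

```text
t 13.725 eef [341.1 371.4 224.9] local [-207.2  247.9] jawdeg 74.4 appr [ 0. -0. -1.] F [-0.01 -1.36 -0.42] op 0.004417676386381519
top [255 194  11   7  47] [259.25531915 197.04255319]
top [249 203  16  16  91] [256.41758242 210.72527473]
[259.37259793 196.48225462]
side [278 185   8   9  54] [281.05555556 188.94444444]
[281.05092183 189.33264276]
```

View pics/l10.png

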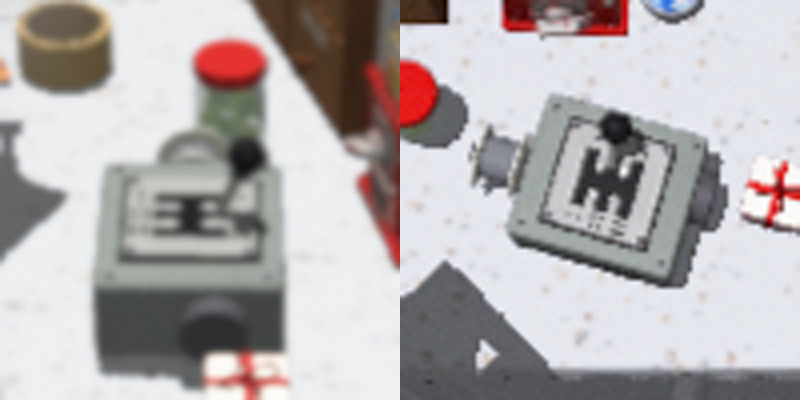

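The knob is at (259.3,197.0) in the top view and (281.1,188.9) in the side view. Both are within 0.6 px of the prediction for fore 0.38 and across 0, and the hand is clear of the winder.

```bash
python3 -c "
from h import *
print(env.job_done())"
```

```text
the job is handed in; nothing more can be done
None
```

The lever is in slot three and fully home, and I handed the job in at about 13.8 s. With closed fingertips I pushed it from slot two into the cross channel, sideways to the middle column, and then forward until it met the end stop.

**Last checks:**
- **Lever position:** both cameras place the knob within 0.6 px of where it should be for fore 0.38 and across 0. The highest force I read at the end of a move was about 6 N (limit 33 N), at the end stop.
- **Hand:** it was clear of the winder, about 300 mm away.
- **Bystanders:** the gift box, red tub and tape roll look unmoved in the last pictures. I did not measure any of the bystanders.

No check disagreed. While the hand was at the lever, the arm hid the knob from the top camera, so those steps relied on the side view alone.

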